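# Park the card terminal in its charging corner

## Task

Park the loose card terminal in the L-shaped charging corner on the counter: push it along the counter top with the fingers, without lifting or tipping it, until one long side lies flush against the long stop and its end is up against the short stop. Leave everything else on the counter where it stands.

Things in the scene. Friction and masses are not known exactly. Their poses are not given: they have to be found in the camera images.
- terminal: the loose card terminal, a dark box lying flat, keypad up: 90 (its x) by 170 (its y), 34 high (45 over the 32 mm at its +y end). Origin at the centre of its underside; z up. 0.3 to 0.55 kg: slides under a push of up to about 7 N. Too wide to grasp. Starts clear of the corner, on the robot's side of the long stop, its x axis slewed up to 25 degrees from the dock's x axis
- dock: the fixed L-shaped charging corner: two aluminium stops, 22 high, 12 thick. Origin on the counter where their inner faces meet; +x away from the robot, turned up to 12 degrees. Inside the L is bare counter, open to -x and -y. Parked, the terminal's origin is at x = -45, y = -85 mm in this frame, its x axis along this one
- long_stop (a point): middle of the lower edge of the long stop's inner face, on the counter: that face is 170 long, along the dock's y at its x = 0, and faces -x (to the robot); brass charging pins in it, black charger block 30 high behind it
- short_stop (a point): middle of the lower edge of the short stop's inner face, on the counter: that face is 100 long, along the dock's x at its y = 0, and faces -y (to the right as the robot sees it)
- jar_mid (a point): bystander, sizes in mm: small round glass jar with a steel cap, 48 across, 62 high, beside the outer face of the short stop; the point is on its middle axis, 31 mm above the counter
- figurine_mid (a point): bystander, sizes in mm: little round-bodied toy figure, 54 across, about 80 high, left of the work on the robot's side; the point is on its middle axis, 37 mm above the counter
- roll_mid (a point): bystander, sizes in mm: roll of receipt paper standing on end, 56 across, 57 high, beyond the long stop; the point is on its middle axis, 28 mm above the counter
- calculator_mid (a point): bystander, sizes in mm: flat grey pocket calculator, 75 x 120 x 14, well left of the corner; the point is on its middle axis, 7 mm above the counter
- stapler_mid (a point): bystander, sizes in mm: black desk stapler, 32 x 125, 54 high, beyond and left of the corner; the point is on its middle axis, 27 mm above the counter
- squeeze_bottle_mid (a point): bystander, sizes in mm: clear squeeze bottle with a pointed nozzle, 66 across, 190 high, far right of the work; the point is on its middle axis, 80 mm above the counter
- spray_can_mid (a point): bystander, sizes in mm: round spray can, 64 across, 197 high, far right of the work; the point is on its middle axis, 100 mm above the counter
- mint_tin_mid (a point): bystander, sizes in mm: flat metal tin, 96 x 61 x 22 high, to the right of the terminal; the point is on its middle axis, 10 mm above the counter
There are look-alikes about, which are no part of the job. Of the things that look like the dock, the smallest one is meant.

How it is judged:
By the outcome, as a careful person would: the job done as asked, in the order asked, and still so for the second after the job is handed in, with the robot touching nothing.
It also fails if it takes over 45 s, if anything falls off the work surface, if the arm or the gripper's body presses on something with over 40 N, if the wrist force passes 120 N, or if a joint passes its speed limit or range.

## Robot

A 6-joint arm with a two-finger parallel gripper is mounted at the origin on the work surface. World frame = base frame: x ahead of the robot, y to its left, z up, the work surface at z = 0. Lengths are in m, angles in rad, forces in N, time in s.
With the tool pointing down it reaches from about 0.425 to 0.95 m from the base axis. Payload 3.5 kg.
Tool frame: the origin (TCP) lies at the very end of the fingers, on their centre line; the grasp point (between the pads) lies 19 mm behind it; z points along the fingers, y is the direction in which the jaws open and shut (so a half turn about z gives the same grasp; the last joint's range is limited). The gripper opens to 85 mm and grips with 20 to 120 N. Pads are 22 mm wide; open, the fingers measure 114 mm over their backs; the gripper's body (76 mm by 85 mm) begins 54 mm behind the grasp point. The pads swing forward as they close: fully open they stand 13 mm farther back than shut.
Start: joints at [-1.407, 0.286, 1.577, -0, 1.279, -0.15], TCP at [0.208, -0.642, 0.231] pointing down, gripper open.
Joint ranges: [-2.77, 2.77], [-0.9, 2.22], [0.21, 2.48], [-1.53, 4.67], [0.24, 2.81], [-2.84, 2.84]. Speed limits (rad/s): [2.79, 2.79, 3.14, 3.14, 3.14, 3.14].

## Interface

Orientations are given as a unit quaternion [x, y, z, w].
In Python, from plant import get_state, vision, ctrl, cut_out gives the robot as it stands.
- The arm moves only by the tool jog_arm, never from a script. Its argument "commands" is text: rows parted by semicolons, each of 6 numbers parted by spaces: the shift along the world's x, y, z in m, then the turn, a rotation vector about the world's x, y, z in rad. A call has 1 to 20 rows; each row is the pose to reach, as a shift and turn from the pose commanded when the call began; what a row does not reach only later rows make up. A row lasts 1/8 s, in which the tool goes at most 62.5 mm and 10.7 degrees, less where a joint would pass 70% of its speed; a pose out of reach is approached as far as the arm can. A call with a gripper value outside its range is refused whole. "gripper" is the opening in per cent of the stroke, from 0 (shut) to 100 (fully open), set as the call begins (left out, the last holds). The fingers move at their own pace and stop on an object; "grip_force" is the grip in N (left out, the last holds). Time passes only in rows, so rows that repeat a pose let the fingers close. It gives the time, the measured TCP pose, the force and the opening at its end, in the units of the state.
- get_state(): the state, without advancing time (a new reading comes with each control period).
- vision.read_camera(name): name is "side" or "top"; returns a dict with "frame" (480x640x3 uint8, red, green, blue), "z_map" (480x640 float32, m along the optical axis (not along the pixel's ray), 0 where there is no reading), "fx", "fy", "cx", "cy" (pixels), "R" (3x3) and "t" (3): a world point X has camera coordinates R X + t. Camera axes: x right, y down, z forward; pixel columns grow to the right and rows downward; lengths in m; the calibration is good to about 2 mm. A picture is of the moment at which its call begins.
- ctrl.sign_off(): hands the job in, once; it reports no verdict.
Trained networks look in the newest picture that a camera, given by its name, has taken for a name from the list of things; names that differ only in an ending like _2 or _b are one class to them, and where a whole thing is asked for, a point or a joint stands for the part that bears it (a point fixed in the world has none). Each returns a list of dicts, best first, with "conf" (0 to 1); they miss things now and then, are a little off and sometimes report something else, mostly with a low value. They report only what shows in the picture. A call takes as long as a camera call. They do not tell look-alikes from the thing itself.
- cut_out(camera, query): "pixels" (480x640 bool, what is visible of it) and "box" ([centre column, centre row, width, height] in pixels, round what is visible of it).
The state is a dict: "time": time; "qpos": joint angles; "dq": joint speeds; "joint_efforts": joint torques, N m; "eef_pos": TCP position; "tcp_rot": TCP orientation; "contact_force": force on the tool from outside, world axes, zero at the start; "wrist_torque": the same for the moment, N m; "opening": opening from 0.0 (shut) to 1.0 (fully open).
Only numpy, scipy, OpenCV 4.12 (cv2) and the standard library are available. Lean on these libraries where they do the work, as an engineer would, in place of code of your own. Each camera call takes 0.05 s, during which the arm holds its last target.

## Working session

There is one attempt and no reset: what is moved stays moved. The work goes in short steps, Python scripts to look and compute and a tool call to move; the robot and the scene stay as the last step left them, time stands still between calls to the robot, and variables do not carry over. Pictures are saved under pics/ and viewed, and the job is handed in when it is done.

Besides the shell and the picture viewer there is one more tool, called after "Request:" as a command line: name --argument value ..., lists and objects as JSON in quotes. jog_arm: Moves the arm, as the interface text tells. Its arguments: {"type":"object","properties":{"commands":{"type":"string"},"gripper":{"type":"number"},"grip_force":{"type":"number"}},"required":["commands"]}

```bash
mkdir -p pics; python3 - <<'E'
from plant import get_state, vision, ctrl, cut_out
import cv2,numpy as np
for c in ["top","side"]:
    r=vision.read_camera(c); cv2.imwrite(f"pics/{c}0.png",r["frame"][:,:,::-1]); np.savez(f"{c}0.npz",**r)
    print(c,r["fx"],r["cx"],r["cy"],-r["R"].T@r["t"],r["R"].round(3).tolist())
    for q in ["terminal","dock","figurine_mid","jar_mid","mint_tin_mid"]:
        for d in cut_out(c,q): print(c,q,round(d["conf"],2),np.round(d["box"],1), d["pixels"].sum())
print(get_state())
E
```

```text
top 508.26044056962246 325.36816785642594 244.46125123844206 [ 0.25623799 -0.03058705  1.62999597] [[-0.011, -1.0, -0.015], [-0.984, 0.014, -0.178], [0.178, 0.013, -0.984]]
top terminal 0.76 [329.8 236.8  59.8  33.7] 1523
top terminal 0.23 [258.3 190.3  38.8  17.6] 456
top dock 0.95 [304.4 217.1  59.6  55. ] 676
top dock 0.78 [374.5 311.9  75.   55. ] 1045
top dock 0.7 [209.9 340.1  76.6  73.4] 1313
top dock 0.66 [257.5 191.2  39.6  18.7] 528
top figurine_mid 0.73 [266.8 269.3  16.2  14. ] 220
top jar_mid 0.63 [264.2 239.8  17.7  22. ] 196
top mint_tin_mid 0.88 [401.7 216.7  28.8  32.4] 558
side 434.0944609793051 314.62848507240454 232.3339550877363 [0.50944199 0.727352   0.97716387] [[-1.0, -0.011, -0.019], [0.004, 0.759, -0.651], [0.022, -0.651, -0.759]]
side terminal 0.69 [304.1 254.4  39.9  56.6] 1720
side dock 0.97 [276.1 279.5  54.9  62.7] 999
side dock 0.75 [397.6 218.4  81.5  63.9] 1378
side dock 0.69 [450.  390.1 116.3 110.1] 2967
side dock 0.51 [309.1 366.4  53.1  60.1] 1627
side jar_mid 0.72 [302.2 317.1  21.3  30. ] 456
side mint_tin_mid 0.84 [287.8 197.2  31.8  20.7] 508
side mint_tin_mid 0.36 [235.  329.3  19.6  57. ] 783
{'time': 0.6, 'qpos': array([-1.40698119e+00,  2.86291308e-01,  1.57669097e+00,  1.74101477e-05,
        1.27861483e+00, -1.49958121e-01]), 'dq': array([ 5.36872890e-07, -7.00650763e-04, -2.64692214e-04, -5.11683096e-04,
        1.03051506e-03, -5.82593054e-04]), 'joint_efforts': array([-2.28215567e-04, -4.05663157e+01, -2.92741746e+01, -1.33748968e-04,
        6.72576898e-04,  3.19429219e-06]), 'eef_pos': array([ 0.20839553, -0.64201142,  0.23133557]), 'tcp_rot': array([ 9.87718907e-01,  1.56241356e-01,  8.32049783e-06, -2.28476884e-06]), 'contact_force': array([ 0.05485052, -0.04266143,  0.9957161 ]), 'wrist_torque': array([ 0.02177373,  0.0182284 , -0.01351947]), 'opening': 1.0024773553335742}
```

View pics/top0.png

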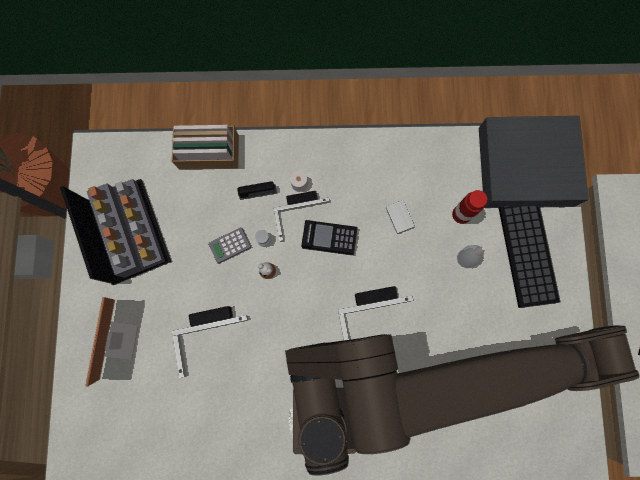

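View pics/side0.png

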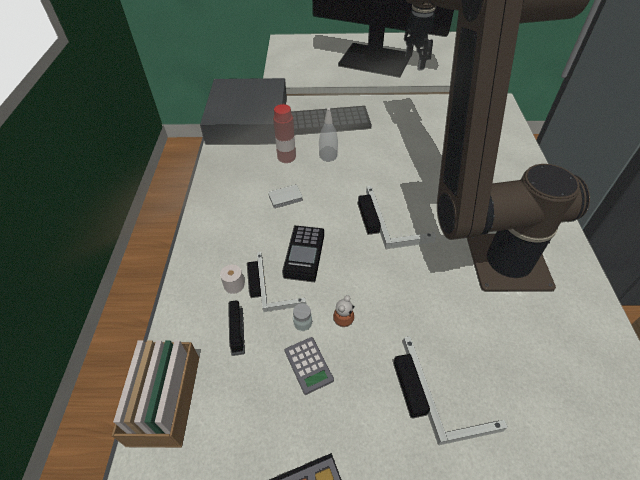

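```bash
python3 - <<'E'
import cv2
a=cv2.imread("pics/top0.png");cv2.imwrite("pics/topc.png",cv2.resize(a[170:300,240:430],None,fx=4,fy=4,interpolation=cv2.INTER_CUBIC))
a=cv2.imread("pics/side0.png");cv2.imwrite("pics/sidec.png",cv2.resize(a[180:345,220:400],None,fx=3.5,fy=3.5,interpolation=cv2.INTER_CUBIC))
E
```

```text
(no output)
```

View pics/topc.png

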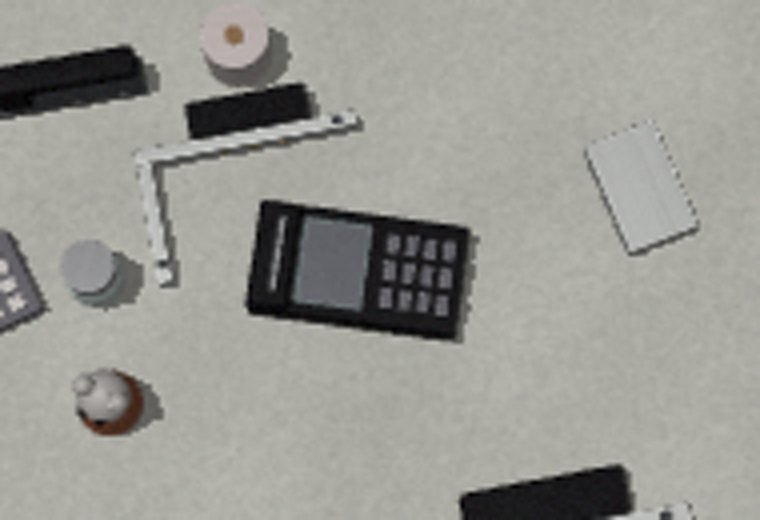

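View pics/sidec.png

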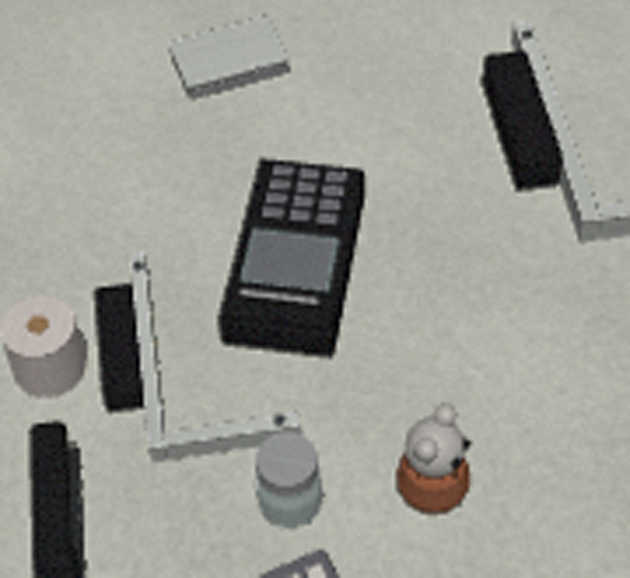

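Top picture: three L-corners, at (304,217), (375,312) and (210,340). The one at (304,217) is the smallest (60 px wide against 75 and 77), has the jar at its short stop and the roll behind, so it is the dock. In the enlarged crops the loose terminal is at (330,237), its raised end to the left (toward the short stop).

```bash
cat > h.py <<'E'
from plant import get_state, vision, ctrl, cut_out
import cv2,numpy as np
from scipy.optimize import minimize
S=4
def box(x0,x1,y0,y1,z0,z1): return np.array([[x,y,z] for x in(x0,x1) for y in(y0,y1) for z in(z0,z1)])/1000.
TERM=[box(-45,45,-85,85,0,34),box(-45,45,53,85,0,45)]
DOCK=[box(0,12,-170,12,0,22),box(-100,12,0,12,0,22)]
def proj(r,P):
    c=P@r["R"].T+r["t"]; return np.c_[r["fx"]*c[:,0]/c[:,2]+r["cx"],r["fy"]*c[:,1]/c[:,2]+r["cy"]]
def place(m,p):
    c,s=np.cos(p[2]),np.sin(p[2]); return m@np.array([[c,-s,0],[s,c,0],[0,0,1]]).T+np.array([p[0],p[1],0])
def sil(r,boxes,p,win):
    u0,v0,u1,v1=win; im=np.zeros(((v1-v0)*S,(u1-u0)*S),np.uint8)
    for b in boxes:
        q=(proj(r,place(b,p))-[u0,v0]+.5)*S-.5
        cv2.fillConvexPoly(im,np.round(cv2.convexHull(q.astype(np.float32))*16).astype(np.int32),1,shift=4)
    return cv2.resize(im.astype(np.float32),None,fx=1/S,fy=1/S,interpolation=cv2.INTER_AREA)
def fit(views,boxes,p0):
    """views: list of (r,mask)"""
    ws=[]
    for r,m in views:
        v,u=np.nonzero(m); ws.append((max(u.min()-15,0),max(v.min()-15,0),min(u.max()+16,640),min(v.max()+16,480)))
    def cost(q):
        p=np.array(p0)+q*[.01,.01,.1]
        return sum(np.abs(sil(r,boxes,p,w)-m[w[1]:w[3],w[0]:w[2]]).sum()/m.sum() for (r,m),w in zip(views,ws))
    best=None
    for k in range(3):
        q0=np.zeros(3) if best is None else best.x
        o=minimize(cost,q0,method="Nelder-Mead",options=dict(initial_simplex=q0+np.vstack([np.zeros(3),np.eye(3)*(1.5/(k+1))]),xatol=1e-3,fatol=1e-4,maxiter=400))
        if best is None or o.fun<best.fun: best=o
    return np.array(p0)+best.x*[.01,.01,.1],best.fun
def lift(r,m):
    v,u=np.nonzero(m&(r["z_map"]>0)); z=r["z_map"][v,u]
    return (np.c_[(u-r["cx"])/r["fx"]*z,(v-r["cy"])/r["fy"]*z,z]-r["t"])@r["R"]
def overlay(r,items,win,name,f=5):
    u0,v0,u1,v1=win; im=cv2.resize(r["frame"][v0:v1,u0:u1,::-1],None,fx=f,fy=f,interpolation=cv2.INTER_CUBIC).copy()
    for bs,p in items:
        for b in bs:
            q=(proj(r,place(b,p))-[u0,v0]+.5)*f
            for i in range(8):
                for j in range(i):
                    if bin(i^j).count("1")==1: cv2.line(im,tuple(map(int,q[i])),tuple(map(int,q[j])),(0,255,255),1)
    cv2.imwrite("pics/"+name,im)
E
python3 - <<'E'
from h import *
R={};M={}
for c in("top","side"):
    R[c]=vision.read_camera(c)
    for q in("terminal","dock"):
        d=cut_out(c,q)
        if q=="dock": d=[e for e in d if (abs(e["box"][0]-304)+abs(e["box"][1]-217)<20 if c=="top" else abs(e["box"][0]-276)+abs(e["box"][1]-280)<20)]
        M[c,q]=d[0]["pixels"]; P=lift(R[c],M[c,q]); print(c,q,np.median(P,0).round(3),P.min(0).round(3),P.max(0).round(3))
    im=R[c]["frame"][:,:,::-1].copy(); im[M[c,"dock"]]=(0,0,255); im[M[c,"terminal"]]=(0,255,0)
    w=(240,170,430,300) if c=="top" else (220,180,400,345)
    cv2.imwrite(f"pics/m{c}.png",cv2.resize(im[w[1]:w[3],w[0]:w[2]],None,fx=3,fy=3,interpolation=cv2.INTER_NEAREST))
for q,b in(("terminal",TERM),("dock",DOCK)):
    p0=np.r_[np.median(lift(R["top"],M["top",q]),0)[:2],0]
    if q=="dock":p0=p0+[.0,.085,.17]
    else: p0[2]=-.1
    for cs in(["top","side"],["top"],["side"]): print(q,cs,*fit([(R[c],M[c,q]) for c in cs],b,p0))
E
```

```text
top terminal [ 0.569 -0.021  0.037] [ 0.513 -0.113 -0.007] [0.634 0.071 0.055]Traceback (most recent call last):
  File "<stdin>", line 8, in <module>
IndexError: list index out of range
```

```bash
cat >> h.py <<'E'
EXP={("top","dock"):(304,217),("side","dock"):(276,280),("top","terminal"):(330,237),("side","terminal"):(304,254)}
def mask(c,q,tol=25,n=4,exp=None):
    ex=exp or EXP[c,q]
    for k in range(n):
        r=vision.read_camera(c)
        for e in cut_out(c,q):
            if np.hypot(e["box"][0]-ex[0],e["box"][1]-ex[1])<tol: return r,e["pixels"]
    return r,None
E
python3 - <<'E'
from h import *
R={};M={}
for c in("top","side"):
    for q in("terminal","dock"):
        R[c],M[c,q]=mask(c,q)
        if M[c,q] is None: print("missing",c,q); continue
        P=lift(R[c],M[c,q]); print(c,q,np.median(P,0).round(3))
    im=R[c]["frame"][:,:,::-1].copy(); 
    for q,k in(("dock",(0,0,255)),("terminal",(0,255,0))):
        if M[c,q] is not None: im[M[c,q]]=k
    w=(240,170,430,300) if c=="top" else (220,180,400,345)
    cv2.imwrite(f"pics/m{c}.png",cv2.resize(im[w[1]:w[3],w[0]:w[2]],None,fx=3,fy=3,interpolation=cv2.INTER_NEAREST))
import pickle; pickle.dump((R,M),open("v0.pkl","wb"))
for q,b in(("terminal",TERM),("dock",DOCK)):
    p0=np.r_[np.median(lift(R["top"],M["top",q]),0)[:2],0] if M["top",q] is not None else np.array([.58,.0,.1])
    if q=="dock":p0=p0+[.0,.085,.17]
    else: p0[2]=-.1
    for cs in(["top","side"],["top"],["side"]):
        if all(M[c,q] is not None for c in cs): print(q,cs,*fit([(R[c],M[c,q]) for c in cs],b,p0))
E
```

```text
top terminal [ 0.567 -0.021  0.037]
top dock [0.687 0.081 0.026]
side terminal [ 0.566 -0.005  0.035]
side dock [0.681 0.104 0.022]
terminal ['top', 'side'] [ 0.5695199  -0.02156265 -0.1578179 ] 0.21204046094092127
terminal ['top'] [ 0.57100821 -0.02107863 -0.15113756] 0.059119393139841686
terminal ['side'] [ 0.56634242 -0.0254131  -0.13046311] 0.1262269482450922
dock ['top', 'side'] [0.66226815 0.14581694 0.17851928] 0.9980822163041245
dock ['top'] [0.66247658 0.14640792 0.18055411] 0.4657631954350927
dock ['side'] [0.65894868 0.1447419  0.17569008] 0.4802144970414201
```

View pics/mtop.png

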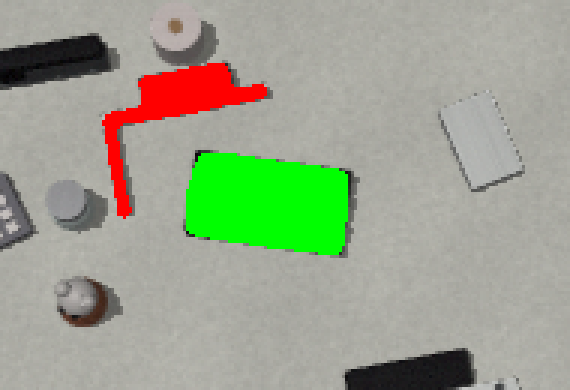

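View pics/mside.png

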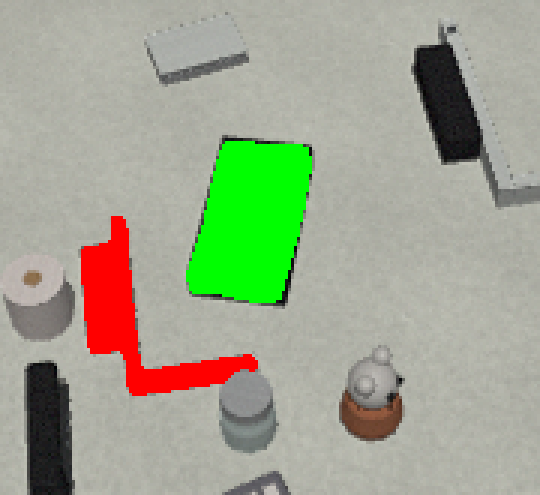

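```bash
python3 - <<'E'
from h import *
import pickle; R,M=pickle.load(open("v0.pkl","rb"))
import itertools
best=[]
def D(x1,y0,y1): return DOCK+[box(12,x1,y0,y1,0,30)]
cur=[34,-135,-35]; p=np.array([.662,.146,.178])
V=[(R[c],M[c,"dock"]) for c in("top","side")]
def f2(v): 
    return fit(V,D(*v),p)
for it in range(2):
  for i,st in((0,5),(1,8),(2,8)):
    c=[]
    for d in(-2,-1,0,1,2):
        v=list(cur); v[i]+=d*st/(it+1); q,f=f2(v); c.append((f,v,q))
    f,cur,p=min(c,key=lambda t:t[0]); 
print(f,cur,p)
for cs in(["top"],["side"]): print(cs,*fit([(R[c],M[c,"dock"]) for c in cs],D(*cur),p))
pickle.dump((p,cur),open("dock.pkl","wb"))
t=np.array([.5695,-.0216,-.155])
overlay(R["top"],[(D(*cur),p),(TERM,t)],(260,180,380,265),"ot.png",6)
overlay(R["side"],[(D(*cur),p),(TERM,t)],(230,215,350,315),"os.png",6)
E
```

```text
0.30359612359914123 [39.0, -135.0, -35.0] [0.66084281 0.14557088 0.17972612]
['top'] [0.66258049 0.14638156 0.17870877] 0.09851997146932953
['side'] [0.6591028  0.14442064 0.16958336] 0.11741863905325443
```

View pics/ot.png

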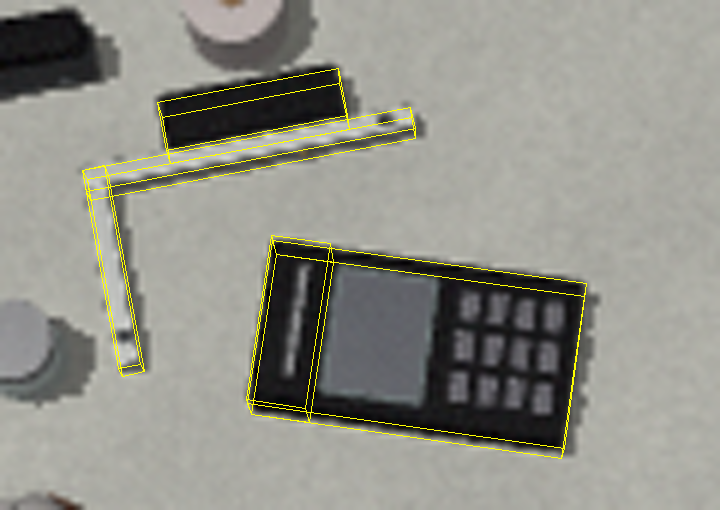

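View pics/os.png

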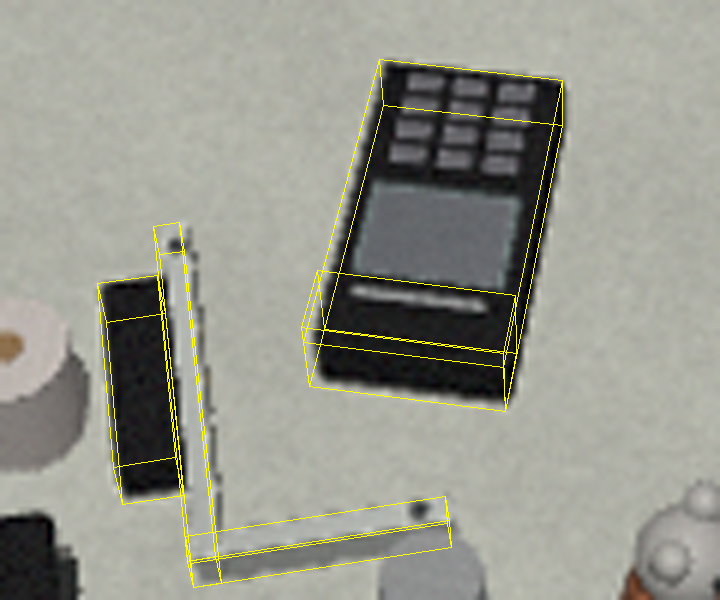

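Overlays fit within a few mm: dock origin about (0.662, 0.146), yaw 0.178; terminal at (0.570, -0.021), yaw -0.155. The plan has three parts:
1. Push from the robot's side with both open fingers in line with the long stop. This squares the terminal up against that stop.
2. Push its end along to the short stop.
3. Press it home and check.

First I travel to a standoff.

Request:
jog_arm --commands "0.02 0.03 0.05 0 0 -0.02; 0.05 0.07 0.08 0 0 -0.05; 0.08 0.11 0.08 0 0 -0.08; 0.11 0.16 0.08 0 0 -0.1; 0.14 0.21 0.08 0 0 -0.136; 0.16 0.26 0.08 0 0 -0.136; 0.18 0.31 0.08 0 0 -0.136; 0.2 0.36 0.08 0 0 -0.136; 0.215 0.415 0.08 0 0 -0.136; 0.23 0.47 0.07 0 0 -0.136; 0.24 0.52 0.04 0 0 -0.136; 0.25 0.565 0 0 0 -0.136; 0.257 0.602 -0.03 0 0 -0.136; 0.257 0.602 -0.07 0 0 -0.136; 0.257 0.602 -0.111 0 0 -0.136; 0.257 0.602 -0.111 0 0 -0.136; 0.257 0.602 -0.111 0 0 -0.136" --gripper 90

```text
time: 3.28
eef_pos: [0.4664, -0.0404, 0.122]
tcp_rot: [0.996, 0.089, 0.001, 0.0]
contact_force: [0.7, 0.3, 0.4]
opening: 0.898
```

Request:
jog_arm --commands "0 0 -0.05 0 0 0; 0 0 -0.09 0 0 0; 0 0 -0.105 0 0 0; 0 0 -0.11 0 0 0; 0 0 -0.11 0 0 0"

```text
time: 3.9
eef_pos: [0.4669, -0.0405, 0.0119]
tcp_rot: [0.996, 0.089, 0.001, 0.001]
contact_force: [-0.2, 0.9, -0.6]
opening: 0.903
```

```bash
python3 - <<'E'
from h import *
r=vision.read_camera("side")
cv2.imwrite("pics/s1.png",cv2.resize(r["frame"][170:350,220:440,::-1],None,fx=3.5,fy=3.3,interpolation=cv2.INTER_CUBIC))
E
```

```text
(no output)
```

View pics/s1.png

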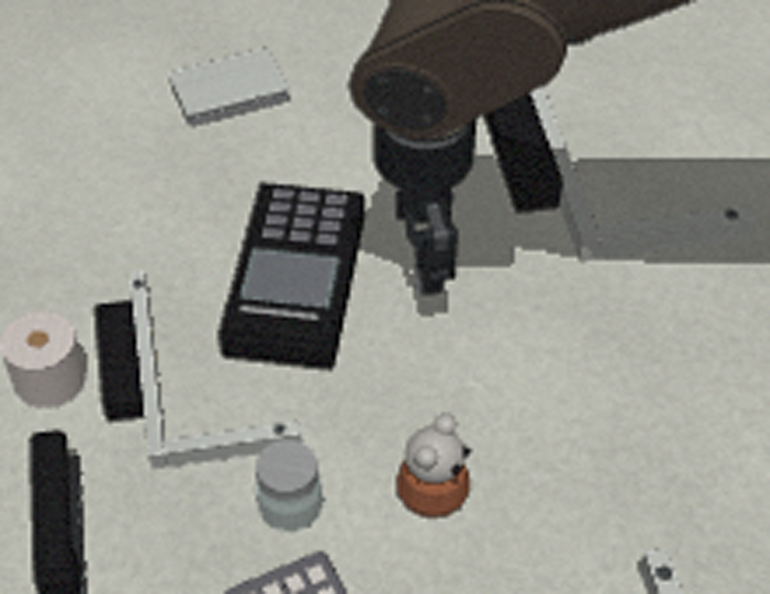

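The side view shows both fingers down in the gap at (430,260) in the crop, on the robot's side of the terminal and clear of the figurine at (435,470). Now I push along the dock's +x.

Request:
jog_arm --commands "0.008 0.0014 0 0 0 0; 0.016 0.0028 0 0 0 0; 0.022 0.004 0 0 0 0; 0.028 0.005 0 0 0 0; 0.034 0.006 0 0 0 0; 0.04 0.0072 0 0 0 0; 0.046 0.0083 0 0 0 0; 0.052 0.0094 0 0 0 0; 0.058 0.0104 0 0 0 0; 0.064 0.0115 0 0 0 0; 0.07 0.0126 0 0 0 0; 0.075 0.0135 0 0 0 0; 0.08 0.0144 0 0 0 0; 0.085 0.0153 0 0 0 0; 0.09 0.0162 0 0 0 0; 0.09 0.0162 0 0 0 0"

```text
time: 5.95
eef_pos: [0.5561, -0.0236, 0.0105]
tcp_rot: [0.996, 0.089, 0.001, -0.0]
contact_force: [-0.0, -0.2, -0.7]
opening: 0.898
```

```bash
cat > look.py <<'E'
from h import *
import sys,pickle
p,cur=pickle.load(open("dock.pkl","rb")); n=sys.argv[1]; t0=np.array(list(map(float,sys.argv[2:5])))
DK=DOCK+[box(12,cur[0],cur[1],cur[2],0,30)]
dd={"top":np.array([.6626,.1464,.178]),"side":np.array([.6591,.1444,.176])}
im=[]
for c in("top","side"):
    r=vision.read_camera(c)
    ex=proj(r,np.array([[t0[0],t0[1],.017]]))[0]
    r,m=mask(c,"terminal",exp=tuple(ex),n=2)
    t=t0
    if m is not None:
        t,f=fit([(r,m)],TERM,t0)
        d=dd[c]; cs,s=np.cos(d[2]),np.sin(d[2]); e=t[:2]-d[:2]
        print(c,"term",t.round(4),"fit",round(f,3),"in dock",np.round([cs*e[0]+s*e[1],-s*e[0]+cs*e[1]],4),"yawrel",round(t[2]-d[2],3))
    else: print(c,"no mask")
    u,v=(310,220) if c=="top" else (290,262)
    overlay(r,[(DOCK,dd[c]),(TERM,t)],(u-50,v-50,u+50,v+50),f"{n}_{c}.png",4)
    im.append(cv2.imread(f"pics/{n}_{c}.png")); 
cv2.imwrite(f"pics/{n}.png",np.hstack(im))
s=get_state(); print(s["time"],s["eef_pos"],s["contact_force"])
E
python3 look.py a .605 -.01 .17
```

```text
top term [0.6212 0.0043 0.2628] fit 4.668 in dock [-0.0659 -0.1325] yawrel 0.085
side term [ 0.6101 -0.0013  0.1786] fit 0.055 in dock [-0.0738 -0.1349] yawrel 0.003
6.25 [ 0.55581601 -0.0238592   0.01059696] [0.28376814 0.71223687 0.198938  ]
```

View pics/a.png

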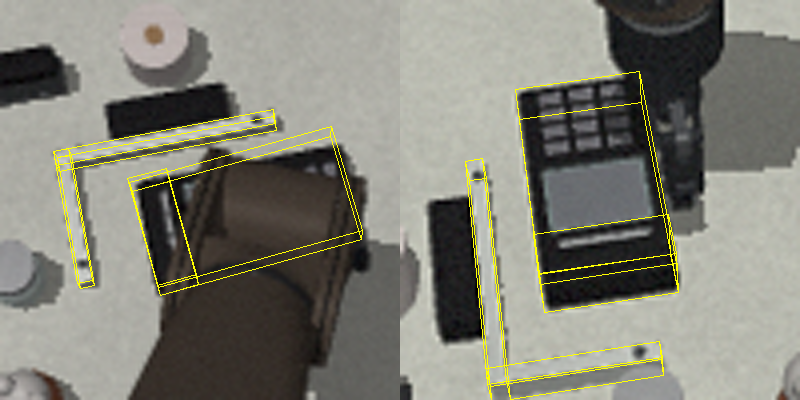

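The side fit shows the terminal squared to the dock (relative yaw 0.003), with about 29 mm left to the long stop and 50 mm to the short stop. The top fit is void because the arm hides the terminal. I keep pushing.

Request:
jog_arm --commands "0.005 0.0009 0 0 0 0; 0.01 0.0018 0 0 0 0; 0.015 0.0027 0 0 0 0; 0.019 0.0034 0 0 0 0; 0.022 0.004 0 0 0 0; 0.024 0.0043 0 0 0 0; 0.0255 0.0046 0 0 0 0; 0.0255 0.0046 0 0 0 0"

```text
time: 7.25
eef_pos: [0.5811, -0.0191, 0.0102]
tcp_rot: [0.996, 0.089, 0.0, 0.0]
contact_force: [-2.3, -0.5, -0.2]
opening: 0.899
```

```bash
python3 look.py b .633 .004 .178
```

```text
top term [0.645  0.0061 0.1611] fit 6.224 in dock [-0.0422 -0.135 ] yawrel -0.017
side term [0.6354 0.003  0.1884] fit 0.052 in dock [-0.0481 -0.1351] yawrel 0.012
7.55 [ 0.58115088 -0.01918964  0.01034472] [-0.97532591  1.06062463 -1.16954822]
```

View pics/b.png

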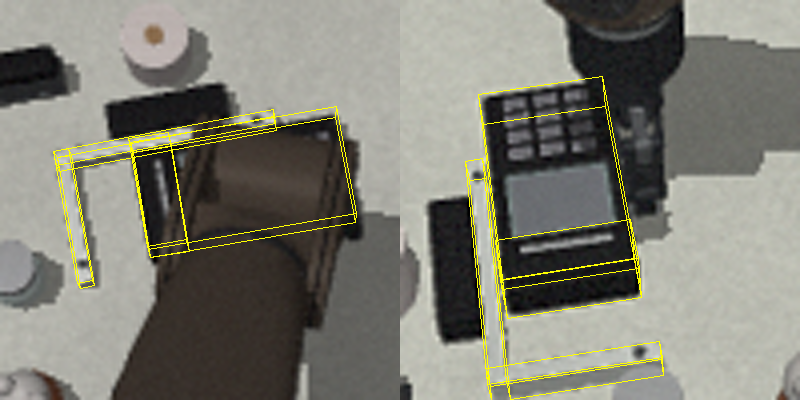

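About 3 mm from the long stop and parallel. I back off, lift, turn the tool 90° and go to the terminal's near end.

Request:
jog_arm --commands "-0.015 -0.003 0 0 0 0; -0.03 -0.005 0 0 0 0; -0.03 -0.005 0.05 0 0 0; -0.03 -0.005 0.1 0 0 0; -0.02 -0.02 0.12 0 0 0.17; 0 -0.04 0.12 0 0 0.34; 0.02 -0.06 0.12 0 0 0.51; 0.04 -0.08 0.12 0 0 0.68; 0.06 -0.094 0.12 0 0 0.85; 0.081 -0.094 0.12 0 0 1.02; 0.081 -0.094 0.12 0 0 1.19; 0.081 -0.094 0.12 0 0 1.36; 0.081 -0.094 0.12 0 0 1.571; 0.081 -0.094 0.12 0 0 1.571; 0.081 -0.094 0.12 0 0 1.571; 0.081 -0.094 0.07 0 0 1.571; 0.081 -0.094 0.03 0 0 1.571; 0.081 -0.094 0.01 0 0 1.571; 0.081 -0.094 0.002 0 0 1.571; 0.081 -0.094 0.002 0 0 1.571" --gripper 45

```text
time: 10.05
eef_pos: [0.6625, -0.1134, 0.0131]
tcp_rot: [0.642, 0.767, 0.0, 0.001]
contact_force: [-0.0, 0.2, -0.2]
opening: 0.445
```

```bash
python3 look.py c .635 .003 .178
```

```text
top term [0.6384 0.0044 0.1862] fit 0.656 in dock [-0.0489 -0.1355] yawrel 0.008
side term [0.6349 0.003  0.1835] fit 0.051 in dock [-0.0485 -0.135 ] yawrel 0.007
10.35 [ 0.66268024 -0.11346687  0.01367394] [-0.49016816 -0.03502374  0.03506724]
```

View pics/c.png

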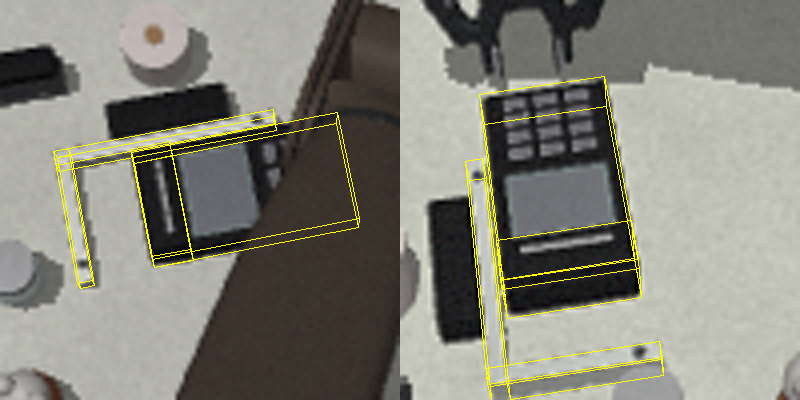

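Request:
jog_arm --commands "-0.0014 0.008 0 0 0 0; -0.0028 0.016 0 0 0 0; -0.0038 0.021 0 0 0 0; -0.0047 0.026 0 0 0 0; -0.0056 0.031 0 0 0 0; -0.0065 0.036 0 0 0 0; -0.0074 0.041 0 0 0 0; -0.0083 0.046 0 0 0 0; -0.0092 0.051 0 0 0 0; -0.0101 0.056 0 0 0 0; -0.0106 0.059 0 0 0 0; -0.0106 0.059 0 0 0 0"

```text
time: 11.85
eef_pos: [0.6512, -0.0535, 0.0124]
tcp_rot: [0.641, 0.767, 0.0, -0.0]
contact_force: [-0.6, 0.1, -0.9]
opening: 0.448
```

```bash
python3 look.py d .629 .04 .178
```

```text
top term [0.6311 0.0392 0.1661] fit 0.829 in dock [-0.05 -0.1 ] yawrel -0.012
side term [0.6278 0.0393 0.1883] fit 0.058 in dock [-0.0492 -0.098 ] yawrel 0.012
12.15 [ 0.65133389 -0.05412871  0.01241953] [-0.33330625 -1.07755159 -0.61896365]
```

View pics/d.png

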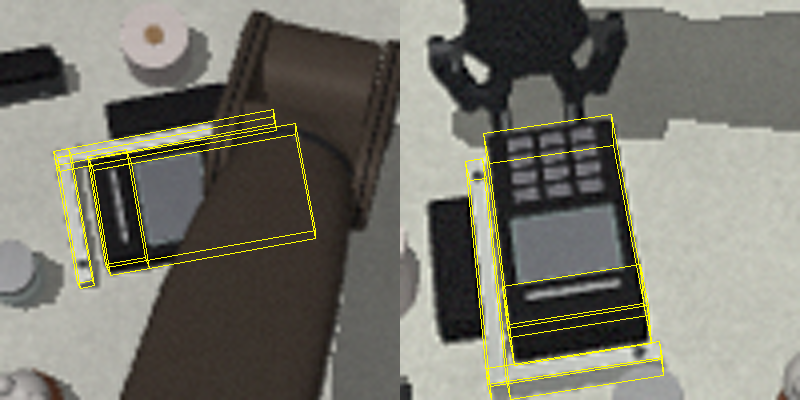

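Request:
jog_arm --commands "-0.0007 0.004 0 0 0 0; -0.0013 0.0075 0 0 0 0; -0.0018 0.01 0 0 0 0; -0.002 0.011 0 0 0 0; -0.0021 0.012 0 0 0 0"

```text
time: 12.78
eef_pos: [0.6493, -0.0423, 0.0125]
tcp_rot: [0.641, 0.767, -0.0, 0.0]
contact_force: [0.5, -1.8, 0.1]
opening: 0.45
```

Request:
jog_arm --commands "-0.0002 0.001 0 0 0 0; -0.0002 0.001 0 0 0 0"

```text
time: 13.02
eef_pos: [0.6491, -0.0414, 0.0125]
tcp_rot: [0.641, 0.767, -0.0, 0.0]
contact_force: [-0.1, -2.9, 1.1]
opening: 0.449
```

Request:
jog_arm --commands "-0.0002 0.001 0 0 0 0; -0.0002 0.001 0 0 0 0"

```text
time: 13.28
eef_pos: [0.6491, -0.0414, 0.0125]
tcp_rot: [0.641, 0.767, -0.0, 0.001]
contact_force: [1.1, -5.7, -1.1]
opening: 0.452
```

Request:
jog_arm --commands "-0.0002 0.001 0 0 0 0; -0.0002 0.001 0 0 0 0"

```text
time: 13.52
eef_pos: [0.649, -0.0414, 0.0125]
tcp_rot: [0.641, 0.767, -0.001, 0.002]
contact_force: [0.8, -8.3, -0.7]
opening: 0.453
```

Request:
jog_arm --commands "-0.0002 0.001 0 0 0 0; -0.0002 0.001 0 0 0 0"

```text
time: 13.78
eef_pos: [0.649, -0.0413, 0.0126]
tcp_rot: [0.641, 0.767, -0.001, 0.002]
contact_force: [0.9, -11.1, -1.6]
opening: 0.448
```

```bash
python3 look.py e .627 .05 .178
```

```text
top term [0.6289 0.0516 0.1547] fit 0.817 in dock [-0.05   -0.0873] yawrel -0.023
side term [0.6281 0.0399 0.1743] fit 0.12 in dock [-0.0488 -0.0975] yawrel -0.002
14.075 [ 0.64897992 -0.04140345  0.01257843] [  1.26224325 -11.66573301  -1.12231496]
```

View pics/e.png

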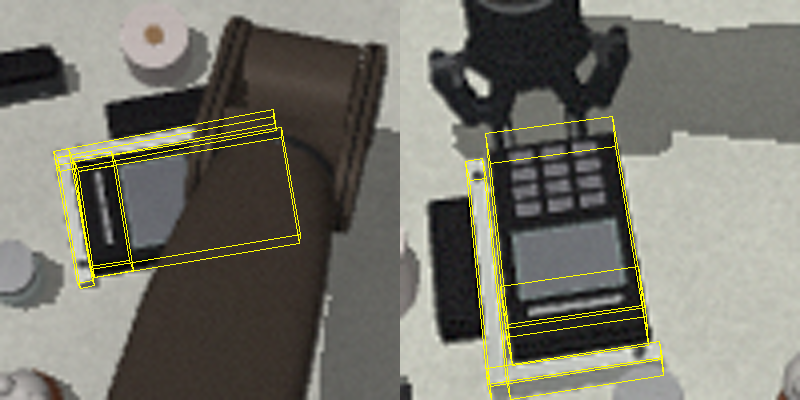

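The end is hard against the short stop: the force climbed to 11 N with no further motion. I back off and go round to the robot's side for the last few mm to the long stop.

Request:
jog_arm --commands "0.002 -0.012 0 0 0 0; 0.005 -0.03 0 0 0 0; 0.005 -0.03 0.05 0 0 0; 0.005 -0.03 0.11 0 0 0; -0.015 -0.02 0.11 0 0 -0.17; -0.035 0 0.11 0 0 -0.34; -0.055 0.02 0.11 0 0 -0.51; -0.075 0.04 0.11 0 0 -0.68; -0.099 0.06 0.11 0 0 -0.85; -0.104 0.071 0.11 0 0 -1.02; -0.104 0.071 0.11 0 0 -1.19; -0.104 0.071 0.11 0 0 -1.36; -0.104 0.071 0.11 0 0 -1.571; -0.104 0.071 0.11 0 0 -1.571; -0.104 0.071 0.11 0 0 -1.571; -0.104 0.071 0.06 0 0 -1.571; -0.104 0.071 0.02 0 0 -1.571; -0.104 0.071 -0.002 0 0 -1.571; -0.104 0.071 -0.002 0 0 -1.571" --gripper 90

```text
time: 16.45
eef_pos: [0.5425, 0.033, 0.0082]
tcp_rot: [0.996, 0.089, -0.002, -0.001]
contact_force: [-0.3, 0.2, -0.5]
opening: 0.897
```

```bash
python3 look.py f .629 .052 .178
```

```text
top term [0.6306 0.053  0.1766] fit 1.328 in dock [-0.048  -0.0862] yawrel -0.001
side term [0.6279 0.0421 0.1741] fit 0.093 in dock [-0.0486 -0.0953] yawrel -0.002
16.75 [0.54555568 0.03267159 0.01185909] [-0.94956959  0.61929204  0.14212969]
```

View pics/f.png

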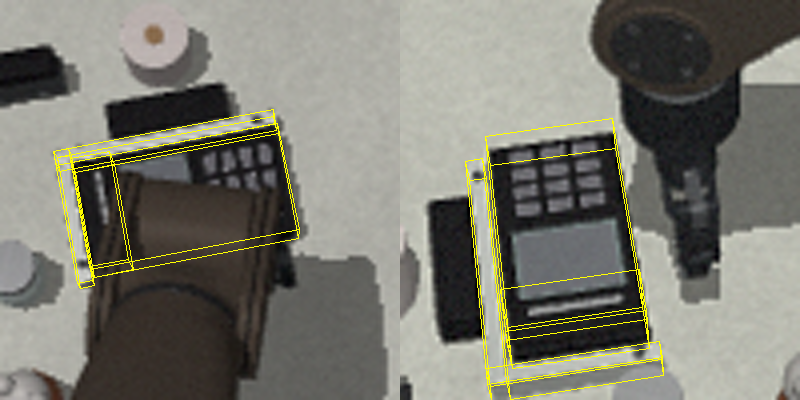

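Request:
jog_arm --commands "0.008 0.0014 0 0 0 0; 0.014 0.0025 0 0 0 0; 0.019 0.0034 0 0 0 0; 0.022 0.004 0 0 0 0; 0.025 0.0044 0 0 0 0; 0.0265 0.0047 0 0 0 0; 0.0275 0.0049 0 0 0 0; 0.0275 0.0049 0 0 0 0"

```text
time: 17.75
eef_pos: [0.571, 0.0376, 0.0101]
tcp_rot: [0.996, 0.089, -0.001, -0.0]
contact_force: [-4.9, -1.2, 2.4]
opening: 0.899
```

Request:
jog_arm --commands "0.001 0.0002 0 0 0 0; 0.001 0.0002 0 0 0 0"

```text
time: 18.0
eef_pos: [0.5725, 0.0379, 0.0101]
tcp_rot: [0.996, 0.089, -0.0, -0.0]
contact_force: [-3.4, -1.4, 1.4]
opening: 0.9
```

Request:
jog_arm --commands "0.001 0.0002 0 0 0 0; 0.001 0.0002 0 0 0 0"

```text
time: 18.25
eef_pos: [0.5739, 0.0382, 0.0101]
tcp_rot: [0.996, 0.089, 0.0, -0.0]
contact_force: [-3.3, -1.0, -0.2]
opening: 0.901
```

Request:
jog_arm --commands "0.001 0.0002 0 0 0 0; 0.001 0.0002 0 0 0 0"

```text
time: 18.5
eef_pos: [0.5739, 0.0382, 0.0101]
tcp_rot: [0.996, 0.089, -0.001, -0.0]
contact_force: [-6.5, -1.0, 2.4]
opening: 0.897
```

Request:
jog_arm --commands "0.001 0.0002 0 0 0 0; 0.001 0.0002 0 0 0 0"

```text
time: 18.75
eef_pos: [0.5739, 0.0383, 0.0101]
tcp_rot: [0.996, 0.089, -0.003, -0.0]
contact_force: [-8.3, -3.0, 5.1]
opening: 0.9
```

Request:
jog_arm --commands "0.001 0.0002 0 0 0 0; 0.001 0.0002 0 0 0 0"

```text
time: 19.0
eef_pos: [0.574, 0.0383, 0.0101]
tcp_rot: [0.996, 0.089, -0.004, -0.0]
contact_force: [-11.5, -3.7, 9.2]
opening: 0.9
```

```bash
python3 look.py g .632 .053 .178
```

```text
top term [0.6365 0.052  0.2664] fit 8.572 in dock [-0.0424 -0.0883] yawrel 0.088
side term [0.6313 0.0412 0.1834] fit 0.138 in dock [-0.0455 -0.0968] yawrel 0.007
19.3 [0.57393307 0.03832841 0.01010741] [-12.24741246  -2.74913559   7.88110631]
```

View pics/g.png

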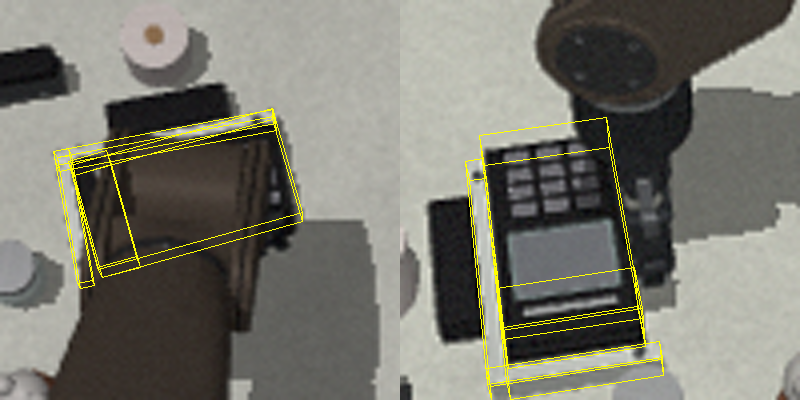

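Solid stop on the long stop too (12 N, no motion). I retreat out of view and check.

Request:
jog_arm --commands "-0.002 0 0 0 0 0; -0.015 -0.003 0 0 0 0; -0.035 -0.006 0 0 0 0; -0.035 -0.006 0.06 0 0 0; -0.035 -0.006 0.12 0 0 0; -0.04 -0.05 0.18 0 0 0; -0.05 -0.11 0.24 0 0 0; -0.06 -0.17 0.28 0 0 0; -0.08 -0.23 0.3 0 0 0; -0.1 -0.29 0.3 0 0 0; -0.12 -0.35 0.3 0 0 0; -0.14 -0.41 0.3 0 0 0; -0.16 -0.47 0.3 0 0 0; -0.17 -0.5 0.3 0 0 0; -0.17 -0.5 0.3 0 0 0; -0.17 -0.5 0.3 0 0 0"

```text
time: 21.3
eef_pos: [0.4067, -0.4618, 0.3101]
tcp_rot: [0.996, 0.088, 0.0, -0.0]
contact_force: [0.3, -0.2, -0.5]
opening: 0.899
```

```bash
python3 look.py hh .632 .053 .178
```

```text
top term [0.6331 0.054  0.1783] fit 0.067 in dock [-0.0454 -0.0857] yawrel 0.0
side term [0.6305 0.0408 0.1768] fit 0.122 in dock [-0.0463 -0.097 ] yawrel 0.001
21.6 [ 0.40774314 -0.46000806  0.31066843] [ 0.36463214 -0.23382965  0.95542878]
```

View pics/hh.png

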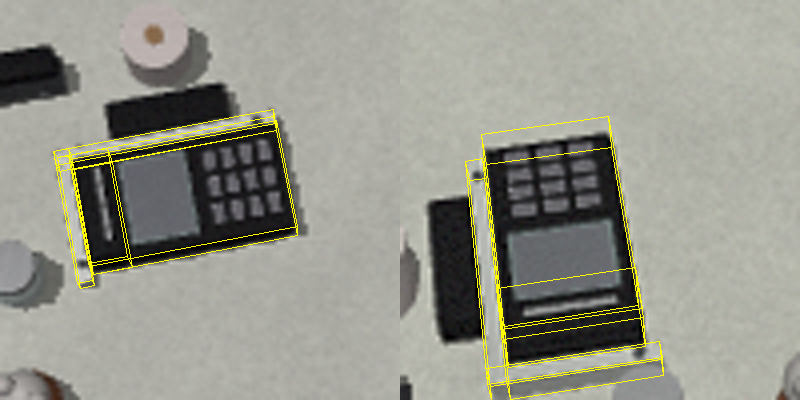

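```bash
python3 - <<'E'
from h import *
ims=[]
for c,w in(("top",(280,190,345,255)),("side",(250,230,315,305))):
    r=vision.read_camera(c); f0=np.load(f"{c}0.npz")["frame"]
    d=cv2.absdiff(r["frame"],f0).max(2)>45
    n,l,s,ce=cv2.connectedComponentsWithStats(d.astype(np.uint8))
    print(c,[(s[i][:5].tolist()) for i in range(1,n) if s[i][4]>12])
    for q in("jar_mid","figurine_mid"): print(c,q,[np.round(e["box"],1).tolist() for e in cut_out(c,q)][:1])
    ims.append(cv2.resize(r["frame"][w[1]:w[3],w[0]:w[2],::-1],(400,400 if c=="top" else 460),interpolation=cv2.INTER_CUBIC)[:400])
cv2.imwrite("pics/z.png",np.hstack(ims))
E
```

```text
top [[278, 201, 82, 55, 2728], [526, 244, 22, 33, 84], [348, 246, 261, 217, 21262], [547, 249, 21, 33, 292], [606, 325, 34, 58, 976], [246, 336, 129, 113, 3530], [393, 341, 5, 8, 15], [345, 349, 6, 6, 15], [343, 379, 15, 2, 15], [296, 454, 10, 12, 65], [306, 464, 15, 12, 114], [336, 464, 12, 9, 36], [323, 473, 10, 4, 23]]
top jar_mid [[265.7, 240.1, 17.0, 18.1]]
top figurine_mid [[267.6, 271.6, 16.0, 14.1]]
side [[350, 5, 26, 7, 83], [576, 7, 21, 39, 116], [418, 8, 17, 5, 30], [351, 11, 23, 7, 81], [416, 13, 9, 4, 16], [560, 19, 11, 39, 52], [492, 21, 63, 163, 4709], [348, 22, 21, 23, 386], [549, 24, 5, 10, 19], [337, 26, 146, 213, 8901], [404, 31, 29, 40, 623], [563, 49, 12, 28, 56], [358, 70, 9, 9, 57], [528, 101, 6, 8, 13], [491, 186, 8, 20, 77], [403, 193, 24, 28, 256], [561, 211, 16, 12, 114], [409, 222, 7, 13, 31], [261, 225, 64, 79, 3079], [520, 235, 10, 5, 16], [432, 238, 47, 59, 1183]]
side jar_mid [[233.6, 278.1, 25.9, 26.6]]
side figurine_mid [[345.8, 311.7, 22.3, 32.4]]
```

View pics/z.png

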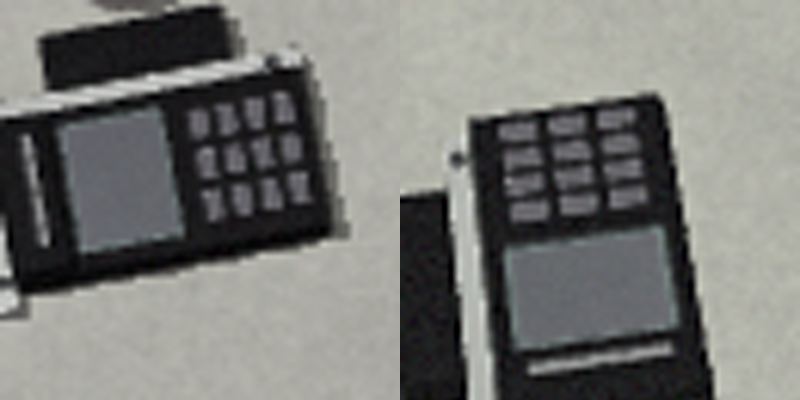

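```bash
python3 -c "
from plant import ctrl; print(ctrl.sign_off())"
```

```text
the job is handed in; nothing more can be done
None
```

The terminal is parked in the smallest of the three L-corners and the job is handed in, at about 22 s on the robot's clock. I pushed it square with both fingers toward the long stop, then by its end to the short stop, then pressed it home against the long stop. At each stop the force rose to about 11–12 N with no further motion.

**Terminal pose:** the last unobstructed top picture puts it at x = -45.4, y = -85.7 mm in the dock frame with 0.000 rad of slew. The target was -45, -85.

**Bystanders:** comparing the pictures before and after, only the terminal and the arm with its shadow changed, so nothing else on the counter moved.

**Disagreeing checks:** the side camera's fit agreed in x (-46.3 mm) and slew but gave y = -97 mm. I discounted the y value because the short stop hides the terminal's end in that view and cuts its mask short. The top fits taken while the arm covered the terminal were poor and I did not rely on them. In the final side picture the detector reported "jar" at the paper roll's place. The picture comparison shows no change at the jar.

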